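Lay up an order tray from its printed mat and stand the table sign in its holder

ROBOT

A 7-joint arm with a two-finger parallel gripper is mounted at the origin on a cart in front of the work surface, level with it; the furniture and walls round the work are solid. World frame = base frame: x ahead of the robot, y to its left, z up, the work surface at z = 0. Lengths are in m, angles in rad, forces in N, time in s.
With the tool pointing down it reaches from about 0.4 to 0.85 m from the base axis. Payload 4.5 kg.
Tool frame: the origin (TCP) lies at the very end of the fingers, on their centre line; the grasp point (between the pads) lies 19 mm behind it; z points along the fingers, y is the line along which they close (so a half turn about z gives the same grasp; the last joint's range is limited). The gripper opens to 88 mm and grips with 3 to 60 N. Pads are 18 mm wide; open, the fingers measure 123 mm over their backs; the gripper's body (75 mm by 187 mm) begins 45 mm behind the grasp point.
Start: joints at [1.308, 0.689, -0.195, 1.565, 0.157, 0.902, -0.215], TCP at [0.183, -0.598, 0.201] pointing down, gripper open.
Joint ranges: [-3.01, 3.01], [-0.46, 2.08], [-1.47, 1.51], [0.13, 2.56], [-1, 4.14], [0.04, 2.09], [-2.66, 2.66]. Speed limits (rad/s): [2.57, 2.57, 3.14, 3.14, 3.14, 3.14, 3.14].

INTERFACE

Orientations are given as a unit quaternion [x, y, z, w].
In Python, from plant import r, eyes, nets gives the robot as it stands.
- The arm moves only by the shell command python3 -m pendant 'ROWS' [FORCE]. ROWS is JSON, a list of rows, each an object of numbers: "claw": the opening, from 0 (shut) to 1 (fully open); "dx", "dy", "dz": the shift along the world's x, y, z in mm; "twist": the turn about the world's z in rad. In form: [{"claw": .., "dx": .., "dy": .., "dz": .., "twist": ..}, ...]. A call has 1 to 8 rows; each row is the pose to reach, as a shift and turn from the pose commanded when the call began; what a row does not reach only later rows make up. A row lasts 1/10 s, in which the tool goes at most 50 mm and 8.59 degrees, less where a joint would pass 70% of its speed; a pose out of reach is approached as far as the arm can. A call with a gripper value outside its range is refused whole. The fingers move at their own pace and stop on an object; FORCE is the grip in N (left out, the last holds). Time passes only in rows, so rows that repeat a pose let the fingers close. It gives the time, the measured TCP pose, the force, the opening and the grip force at its end, in the units of the state.
- r.get_state(): the state, without advancing time (a new reading comes with each control period).
- eyes.snapshot(name): name is "side" or "top" or "wrist"; returns (picture, depth): 400x640x3 uint8, blue, green, red; 400x640 float32, m along the optical axis (not along the pixel's ray), 0 where there is no reading.
- eyes.camera_info(name): a dict with "K" (3x3 intrinsics, pixels), "world_to_cam" (4x4, takes a point from world to camera coordinates); the wrist camera has in their place "T_tool_cam" (4x4, takes a point from camera to tool coordinates, whose origin is the TCP and whose axes are the flange's). Camera axes: x right, y down, z forward; pixel columns grow to the right and rows downward; lengths in m; the calibration is good to about 2 mm. A picture is of the moment at which its call begins: read the wrist's pose just before it. camera_info takes no time and is no camera call.
- r.finish_job(): hands the job in; it is judged then, once.
Trained networks look in the newest picture that a camera, given by its name, has taken for a name from the list of things; names that differ only in an ending like _2 or _b are one class to them, and where a whole thing is asked for, a point or a joint stands for the part that bears it (a point fixed in the world has none). Each returns a list of dicts, best first, with "confidence" (0 to 1); they miss things now and then, are a little off and sometimes report something else, mostly with a low value. They report only what shows in the picture. A call takes as long as a camera call. They do not tell look-alikes from the thing itself.
- nets.spot_in(camera, query): "box" ([left, top, width, height] as shares, 0 to 1, of the picture: columns of its width, rows of its height, round what is visible of it).
- nets.place_of(camera, query): "position" ([column, row] as shares, 0 to 1, of the picture: columns of its width, rows of its height: a listed point, or the origin of a listed thing).
The state is a dict: "clock": time; "q": joint angles; "qd": joint speeds; "joint_torque": joint torques, N m; "tool_pos": TCP position; "eef_rot": TCP orientation; "contact_force": force on the tool from outside, world axes, zero at the start; "moment": the same for the moment, N m; "opening": opening from 0.0 (shut) to 1.0 (fully open); "finger_force": force on a finger pad.
Only numpy, scipy, OpenCV 4.12 (cv2) and the standard library are available. Lean on these libraries where they do the work, as an engineer would, in place of code of your own. Each camera call takes 0.05 s, during which the arm holds its last target. There are 200 camera calls.

TASK

Lay up the black order tray as its printed mat shows: the full sauce cup upright inside the orange circle, the salt shaker upright inside the blue circle, and the red table sign standing on a long edge in the slot of the wooden holder, pushed fully home. The sign lies flat on the worktop; the small dark steel easel is there to lean it on if you need to take it another way. Do not spill the cup, and leave the bottle and the two empty cups where they stand.

Things in the scene. Friction and masses are not known exactly. Their poses are not given: they have to be found in the camera images.
- sign_center (a point): centre of the table sign, a loose wooden plaque 130 x 66 x 8 mm (about 75 g), red on both faces, lying flat on the worktop at the start. x of the point runs along its 130 mm length, y along its 66 mm height, z through its 8 mm thickness. Either face may face forward and either long edge may be up.
- slot_floor (a point): centre of the slot's floor in the oak sign holder (block 44 x 164 mm, 26 mm high, fixed on the tray). y runs along the slot, z up. The slot is 142 mm long with closed ends, 10.4 mm wide and 20 mm deep, its long sides bevelled 3 mm at the mouth. Fully home, the sign stands on a long edge with its centre 33 mm above this point and 46 mm of it above the block.
- easel: dark steel display easel, fixed, 110 mm wide, 70 mm high; origin on the worktop under its prongs. It faces -x of this body, y runs across; its leaning plane rises towards +x at 45 degrees. Two arms 18 mm wide at y = -46 and +46 mm reach 46 mm up the slope; each ends below in a ledge 20 mm deep with a lip 7 mm high. Between them it is open for fingers to front, back and below, but for a bar flat on the worktop.
- easel_seat (a point): point on the easel's mid-line where the lower long edge of a leaning sign rests (mid-thickness, 4 mm in front of the leaning plane, 37 mm above the worktop). Axes as easel. The centre of a leaning sign lies 33 mm up the slope from here (23 mm to the easel's +x, 23 mm up); its upper 20 mm stand clear of the arms.
- cup_center (a point): centre (18.5 mm above its foot) of the full steel portion cup, with yellow sauce in it; loose, 37 mm high, 61 mm across the rim and 46 mm across the foot. z of the point is the cup's axis, upwards.
- shaker_center (a point): centre (45 mm above its foot) of the glass salt shaker with a grey metal cap; loose, 44 mm in diameter, 90 mm high. z of the point is its axis, upwards.
- tray: black order tray, fixed, 230 (x) x 300 mm (y), rim 18 mm high and 5 mm thick, floor 4 mm thick under a white paper mat; origin under its centre on the worktop. The sign holder stands at its +x side (centre x = +68 mm); the two circles are on its -x side.
- cup_circle: centre of the larger circle printed on the mat, an orange line with an orange dot, 74 mm across: the place of the full cup. Its origin is at the tray floor, 4 mm above the worktop. Flat print, nothing to bump into.
- shaker_circle: centre of the smaller circle printed on the mat, a blue line with a blue dot, 56 mm across: the place of the salt shaker. Its origin is at the tray floor, 4 mm above the worktop. Flat print.
- squeeze_bottle_0: squeeze bottle of pale dressing, 57 mm in diameter, 218 mm high, loose, origin under its foot; to be left alone
- portion_cup_1: empty steel portion cup, 61 mm across, 37 mm high, loose, origin under its foot; to be left alone
- portion_cup_2: empty steel portion cup, 61 mm across, 37 mm high, loose, origin under its foot; to be left alone
Mind the look-alikes: they are no part of the job. Leave any pink or purple look-alike of the part that bears shaker_center alone.

How it is judged:
By the outcome, as a careful person would: the job done as asked, in the order asked, and still so for the second after the job is handed in, with the robot touching nothing.
It also fails if it takes over 72 s, if anything falls off the work surface, if the arm or the gripper's body presses on something with over 40 N, if the wrist force passes 120 N, or if a joint passes its speed limit or range.

## Working session

There is one attempt and no reset: what is moved stays moved. The work goes in short steps, Python scripts to look and compute and a shell command to move; the robot and the scene stay as the last step left them, time stands still between calls to the robot, and variables do not carry over. Pictures are saved under pics/ and viewed, at most 10 in all, crops included, and the job is handed in when it is done.

```bash
ls; mkdir -p pics
cat > h.py <<'E'
import numpy as np, cv2
from scipy.spatial.transform import Rotation as R
from plant import r, eyes, nets
def cam(name, st=None):
    i=eyes.camera_info(name); K=np.array(i["K"])
    if name=="wrist":
        st=st or r.get_state(); T=np.eye(4); T[:3,:3]=R.from_quat(st["eef_rot"]).as_matrix(); T[:3,3]=st["tool_pos"]
        return K, T@np.array(i["T_tool_cam"])
    return K, np.linalg.inv(np.array(i["world_to_cam"]))
def ray(K,T,u,v): return T[:3,3], T[:3,:3]@np.linalg.inv(K)@np.array([u,v,1.])
def atz(K,T,u,v,z):
    o,d=ray(K,T,u,v); return o+d*(z-o[2])/d[2]
def cloud(K,T,D):
    v,u=np.mgrid[0:400,0:640]; p=np.stack([u*D,v*D,D],-1)@np.linalg.inv(K).T
    return p@T[:3,:3].T+T[:3,3]
E
python3 - <<'E'
from h import *
ims=[]
for c in("top","side"):
    im,D=eyes.snapshot(c); np.savez(f"/tmp/{c}.npz",im=im,D=D); cv2.imwrite(f"pics/{c}0.png",im)
    K,T=cam(c); print(c,T[:3,3].round(3),K[0,0])
    for q,z in [("sign_center",.004),("slot_floor",.01),("easel",0),("easel_seat",.037),("cup_center",.0185),("shaker_center",.045),("tray",0),("cup_circle",.004),("shaker_circle",.004),("squeeze_bottle_0",0),("portion_cup_1",0)]:
        for d in nets.place_of(c,q)[:4]:
            u,v=np.array(d["position"])*[640,400]; print(q,round(d["confidence"],2),int(u),int(v),atz(K,T,u,v,z).round(3))
print(r.get_state())
E
```

```text
pics
top [ 0.388 -0.003  1.432] 464.10171075524846
sign_center 0.59 206 252 [0.455 0.346 0.004]
slot_floor 0.92 377 196 [ 0.614 -0.185  0.01 ]
easel_seat 0.94 257 236 [0.497 0.183 0.037]
cup_center 0.85 231 201 [0.608 0.269 0.018]
shaker_center 0.76 274 190 [0.634 0.133 0.045]
shaker_center 0.74 258 136 [0.807 0.182 0.045]
shaker_center 0.65 301 267 [0.402 0.053 0.045]
shaker_center 0.51 376 196 [ 0.608 -0.176  0.045]
tray 0.88 371 214 [ 0.562 -0.163  0.   ]
tray 0.31 206 249 [0.462 0.346 0.   ]
cup_circle 0.86 401 229 [ 0.51  -0.255  0.004]
cup_circle 0.73 260 236 [0.5   0.181 0.004]
cup_circle 0.2 348 227 [ 0.521 -0.091  0.004]
shaker_circle 0.78 350 227 [ 0.519 -0.097  0.004]
portion_cup_1 0.86 431 160 [ 0.727 -0.361  0.   ]
portion_cup_1 0.79 435 183 [ 0.652 -0.367  0.   ]
side [ 0.624 -1.057  0.787] 491.00903571567306
sign_center 0.85 278 166 [0.46  0.343 0.004]
slot_floor 0.77 325 266 [ 0.615 -0.16   0.01 ]
easel 0.72 286 191 [0.494 0.2   0.   ]
easel_seat 0.84 283 181 [0.49  0.195 0.037]
cup_center 0.48 321 176 [0.603 0.257 0.018]
shaker_center 0.91 327 193 [0.62  0.116 0.045]
[... 585 characters left out ...]
 1.2, 'q': array([ 1.3077972 ,  0.68908877, -0.19460417,  1.5652799 ,  0.15730966,
        0.90250723, -0.21508627]), 'qd': array([-0.00041303, -0.00101108,  0.0006144 ,  0.0004098 , -0.00083591,
        0.00034044, -0.00063219]), 'joint_torque': array([ 3.89042734e-04, -5.27497387e+01, -1.26710169e+00, -1.53747135e+01,
       -5.19215665e-02, -8.41467827e-04,  2.85231243e-05]), 'tool_pos': array([ 0.1828234 , -0.59770114,  0.20105521]), 'eef_rot': array([9.89005810e-01, 1.47876652e-01, 1.10737791e-05, 4.95688951e-05]), 'contact_force': array([ 0.1414067 , -0.26369891, -0.26389933]), 'moment': array([-0.03269534,  0.00335317, -0.01902539]), 'finger_force': 0.0, 'opening': 0.9997138688918802}
```

Run:
```python
import cv2
a=cv2.imread("pics/top0.png")[100:300,170:470]; b=cv2.imread("pics/side0.png")[120:360,220:420]
a=cv2.resize(a,(800,533),interpolation=2); cv2.imwrite("pics/topc.png",a)
cv2.imwrite("pics/sidec.png",cv2.resize(b,(500,600),interpolation=2))
```

```text
(no output)
```

View pics/topc.png

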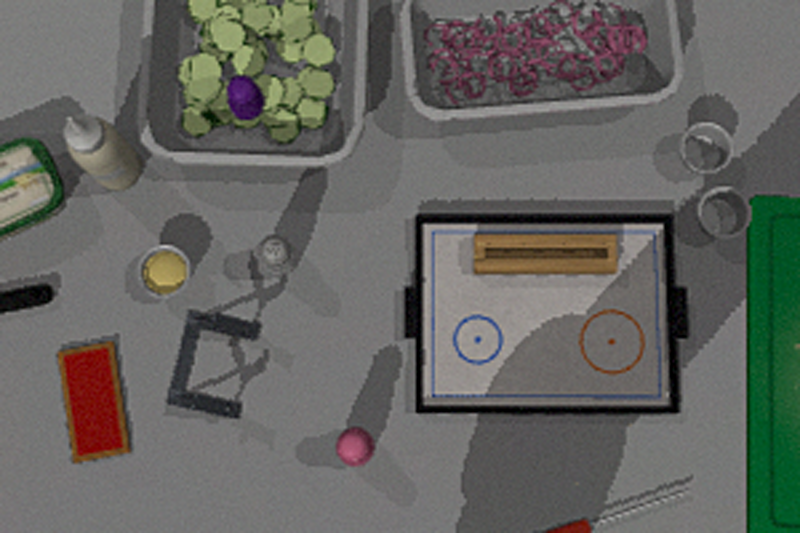

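View pics/sidec.png

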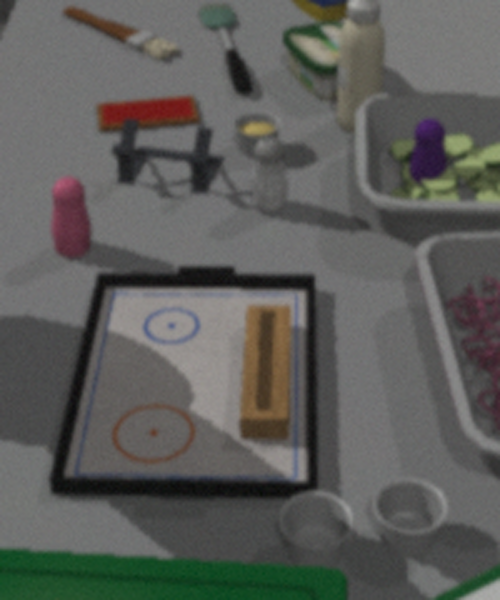

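The top view shows the sign (crop 95,400), the easel (210,365), the full cup (165,270) and the clear shaker (272,255). The pink one (355,445) and the purple one (245,97) are look-alikes. On the tray, the blue circle is at (478,340), the orange one at (612,342) and the holder at (545,253). The side view agrees. Next I'll refine the positions with depth.

Run:
```python
from h import *
for c in("top","side"):
    z=np.load(f"/tmp/{c}.npz"); im,D=z["im"],z["D"]; K,T=cam(c); P=cloud(K,T,D); X,Y,Z=P[...,0],P[...,1],P[...,2]; ok=D>0
    hsv=cv2.cvtColor(im,cv2.COLOR_BGR2HSV); H,S,V=cv2.split(hsv)
    def box(m,n):
        p=P[m][:,:2].astype(np.float32)
        if len(p)<8: print(c,n,len(p)); return
        (cx,cy),(w,h),a=cv2.minAreaRect((p*1000)); print(c,n,len(p),round(cx),round(cy),round(w),round(h),round(a,1),"med",np.median(P[m],0).round(3),"zmax",P[m][:,2].max().round(3))
    reg=lambda x,y,d:(abs(X-x)<d)&(abs(Y-y)<d)&ok
    box(reg(.455,.345,.09)&((H<8)|(H>172))&(S>150),"sign")
    box(reg(.607,.263,.045)&(H>18)&(H<35)&(S>90),"sauce")
    box(reg(.607,.263,.05)&(Z>.028),"cup")
    box(reg(.627,.125,.05)&(Z>.03),"shaker hi")
    box(reg(.627,.125,.05)&(Z>.07),"shaker cap")
    box(reg(.5,.19,.085)&(Z>.012)&(Z<.15)&~((S>100)),"easel")
    for a,b in((.02,.035),(.035,.05),(.05,.06),(.06,.085)): box(reg(.5,.19,.085)&(Z>a)&(Z<b),f"easel{a}")
    box(reg(.615,-.17,.09)&(Z>.022)&(S>60),"holder")
    box(reg(.515,-.095,.05)&(Z<.02)&(H>100)&(H<130)&(S>90),"blue")
    box(reg(.51,-.255,.05)&(Z<.02)&(H>4)&(H<20)&(S>100),"orange")
    for n,x,y in(("binL",.75,.1),("binR",.8,-.2)):
        m=reg(x,y,.1)&(Z>.03); 
        if m.any(): print(n,"zmax",np.percentile(Z[m],99).round(3),"xmin of >40mm",np.percentile(X[m&(Z>.04)],2).round(3))
```

```text
top sign 638 461 351 116 52 9.7 med [0.461 0.351 0.009] zmax 0.017
top sauce 189 606 267 46 47 30.4 med [0.605 0.267 0.028] zmax 0.038
top cup 200 606 265 59 57 87.3 med [0.607 0.267 0.033] zmax 0.043
top shaker hi 172 620 132 37 42 71.5 med [0.616 0.13  0.081] zmax 0.095
top shaker cap 109 620 135 33 33 84.9 med [0.619 0.133 0.085] zmax 0.095
top easel 251 513 224 127 129 76.5 med [0.528 0.195 0.049] zmax 0.073
top easel0.02 20 515 234 127 109 68.4 med [0.531 0.199 0.03 ] zmax 0.035
top easel0.035 108 522 197 168 90 25.9 med [0.532 0.188 0.041] zmax 0.05
top easel0.05 72 494 187 46 109 75.8 med [0.526 0.19  0.054] zmax 0.06
top easel0.06 45 500 204 104 50 2.8 med [0.462 0.206 0.064] zmax 0.073
top holder 620 629 -173 163 65 88.6 med [ 0.614 -0.171  0.031] zmax 0.039
top blue 63 523 -92 54 53 74.4 med [ 0.522 -0.093  0.006] zmax 0.014
top orange 93 516 -247 73 72 73.3 med [ 0.516 -0.247  0.006] zmax 0.012
binL zmax 0.093 xmin of >40mm 0.719
binR zmax 0.673 xmin of >40mm 0.773
side sign 265 460 353 115 60 6.6 med [0.463 0.35  0.01 ] zmax 0.015
side sauce 44 607 259 33 40 11.2 med [0.603 0.267 0.031] zmax 0.04
side cup 154 604 270 59 64 4.7 med [0.603 0.274 0.033] zmax 0.042
side shaker hi 277 619 131 37 37 30.9 med [0.619 0.126 0.06 ] zmax 0.092
side shaker cap 101 619 135 32 29 34.1 med [0.619 0.129 0.083] zmax 0.092
side easel 302 512 226 129 131 76.2 med [0.529 0.195 0.047] zmax 0.069
side easel0.02 63 520 207 161 92 18.0 med [0.53  0.192 0.027] zmax 0.035
side easel0.035 83 521 200 164 91 23.7 med [0.529 0.191 0.045] zmax 0.05
side easel0.05 90 492 191 52 110 76.6 med [0.525 0.195 0.054] zmax 0.06
side easel0.06 40 498 213 15 109 77.8 med [0.498 0.213 0.065] zmax 0.069
side holder 733 616 -169 168 43 89.3 med [ 0.617 -0.183  0.031] zmax 0.036
side blue 0
side orange 18 511 -237 72 44 27.3 med [ 0.489 -0.242  0.005] zmax 0.008
binL zmax 0.091 xmin of >40mm 0.718
binR zmax 0.629 xmin of >40mm 0.772
```

```bash
python3 -m pendant '[{"claw":1,"dx":100,"dy":200,"dz":80,"twist":0.5},{"claw":1,"dx":100,"dy":200,"dz":80,"twist":0.5},{"claw":1,"dx":100,"dy":200,"dz":80,"twist":0.5},{"claw":1,"dx":100,"dy":200,"dz":80,"twist":0.6},{"claw":1,"dx":180,"dy":360,"dz":80,"twist":1.27},{"claw":1,"dx":180,"dy":360,"dz":80,"twist":1.27},{"claw":1,"dx":180,"dy":360,"dz":80,"twist":1.27},{"claw":1,"dx":180,"dy":360,"dz":80,"twist":1.27}]'
```

```text
clock: 2.0
tool_pos: [0.3569, -0.249, 0.2807]
eef_rot: [0.731, 0.683, -0.0, 0.001]
contact_force: [0.3, -0.6, 0.5]
opening: 0.998
finger_force: 0.0
```

```bash
python3 -m pendant '[{"claw":1,"dx":180,"dy":380,"dz":0,"twist":0},{"claw":1,"dx":180,"dy":380,"dz":0,"twist":0},{"claw":1,"dx":180,"dy":380,"dz":0,"twist":0},{"claw":1,"dx":180,"dy":380,"dz":0,"twist":0},{"claw":1,"dx":180,"dy":380,"dz":0,"twist":0},{"claw":1,"dx":180,"dy":380,"dz":0,"twist":0},{"claw":1,"dx":180,"dy":380,"dz":0,"twist":0},{"claw":1,"dx":180,"dy":380,"dz":0,"twist":0}]'
python3 -m pendant '[{"claw":1,"dx":40,"dy":90,"dz":0,"twist":0},{"claw":1,"dx":40,"dy":90,"dz":0,"twist":0},{"claw":1,"dx":40,"dy":90,"dz":0,"twist":0},{"claw":1,"dx":40,"dy":90,"dz":0,"twist":0}]'
python3 - <<'E'
from h import *
st=r.get_state(); im,D=eyes.snapshot("wrist"); np.savez("/tmp/w1.npz",im=im,D=D); cv2.imwrite("pics/w1.png",im)
K,T=cam("wrist",st); print(st["clock"],st["tool_pos"],st["eef_rot"].round(4),"cam",T[:3,3].round(3),T[:3,2].round(2))
for q,z in[("cup_center",.0185),("shaker_center",.045),("easel_seat",.037),("sign_center",.004)]:
    for d in nets.place_of("wrist",q)[:3]:
        u,v=np.array(d["position"])*[640,400]; print(q,round(d["confidence"],2),int(u),int(v),atz(K,T,u,v,z).round(4))
E
```

```text
clock: 2.8
tool_pos: [0.5283, 0.1126, 0.2803]
eef_rot: [0.733, 0.68, 0.0, 0.0]
contact_force: [0.2, -0.1, 0.8]
opening: 1.002
finger_force: 0.0
clock: 3.2
tool_pos: [0.5672, 0.2018, 0.2797]
eef_rot: [0.732, 0.681, -0.0, -0.0]
contact_force: [-1.0, -1.3, -0.1]
opening: 1.002
finger_force: 0.0
3.2 [0.5672258  0.20178949 0.2797261 ] [ 7.320e-01  6.813e-01 -3.000e-04 -1.000e-04] cam [0.573 0.284 0.463] [-0.02 -0.32 -0.95]
cup_center 0.71 335 111 [0.6051 0.2686 0.0185]
cup_center 0.28 354 348 [ 0.6202 -0.1693  0.0185]
shaker_center 0.83 350 198 [0.6193 0.1425 0.045 ]
shaker_center 0.63 479 170 [0.8071 0.1715 0.045 ]
sign_center 0.8 228 54 [0.4589 0.3557 0.004 ]
```

View pics/w1.png

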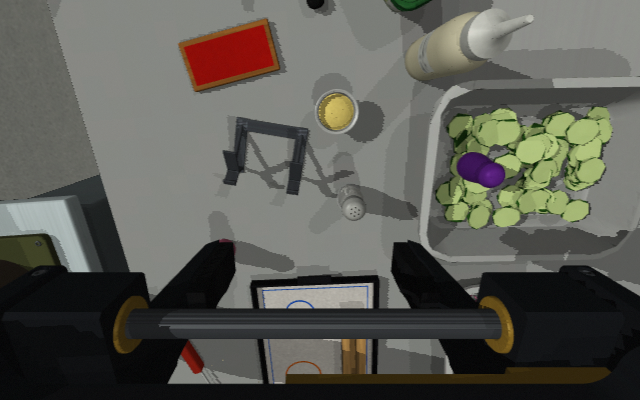

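The wrist view shows the cup (337,111), the shaker (350,198), the sign (229,55) and the easel (265,155), which opens toward the tray. I'll get all of these from this picture's depth.

Run:
```python
from h import *
z=np.load("/tmp/w1.npz"); im,D=z["im"],z["D"]; K,T=cam("wrist"); P=cloud(K,T,D); X,Y,Z=np.moveaxis(P,2,0); ok=D>0
H,S,V=cv2.split(cv2.cvtColor(im,cv2.COLOR_BGR2HSV))
reg=lambda x,y,d:(abs(X-x)<d)&(abs(Y-y)<d)&ok
def box(m,n):
    p=P[m][:,:2].astype(np.float32); (cx,cy),s,a=cv2.minAreaRect(p*1000); print(n,len(p),round(cx,1),round(cy,1),np.round(s,1),round(a,1),np.median(P[m],0).round(3))
print("table z",np.median(Z[reg(.5,.27,.02)]))
box(reg(.607,.267,.05)&(Z>.032),"cup rim"); box(reg(.607,.267,.04)&(H>18)&(H<35)&(S>90),"sauce")
box(reg(.62,.133,.045)&(Z>.075),"cap"); box(reg(.62,.133,.045)&(Z>.03),"shaker")
box(reg(.458,.355,.1)&((H<20)|(H>172))&(S>90)&(Z<.03),"sign all"); box(reg(.458,.355,.1)&((H<5)|(H>172))&(S>150),"sign red")
e=reg(.5,.195,.085)&(Z>.015)&(Z<.1)
for a in np.arange(.015,.075,.01):
    m=e&(Z>a)&(Z<a+.01)
    if m.sum()>8: box(m,f"easel {a:.3f}")
# fit plane to arms
pts=P[e&(Z>.035)]; np.save("/tmp/easel.npy",pts)
best=None; rng=np.random.default_rng(0)
for _ in range(4000):
    a,b,c=pts[rng.choice(len(pts),3,False)]; n=np.cross(b-a,c-a); l=np.linalg.norm(n)
    if l<1e-6: continue
    n/=l; n*=np.sign(n[2])
    if abs(n[2]-.707)>.12: continue
    k=abs((pts-a)@n)<.0025
    if best is None or k.sum()>best[0]: best=(k.sum(),n,k)
k=best[2]; q=pts[k]; c=q.mean(0); n=np.linalg.svd(q-c)[2][2]; n*=np.sign(n[2]); print("plane",best[0],len(pts),n.round(3),"c",c.round(4),"zr",q[:,2].min(),q[:,2].max(),"yaw of easel x",np.degrees(np.arctan2(-n[1],-n[0])))
box2=cv2.minAreaRect((q[:,:2]*1000).astype(np.float32)); print(box2)
```

```text
table z 0.0009538559999096308
cup rim 26154 606.6 255.8 [77.7 99.2] 90.0 [0.621 0.223 0.403]
sauce 997 605.8 264.9 [49.4 48.6] 85.8 [0.605 0.265 0.028]
cap 458 618.9 135.3 [33.6 32.3] 31.4 [0.618 0.139 0.087]
shaker 782 618.1 136.7 [41.1 35.3] 39.6 [0.617 0.143 0.081]
sign all 4779 460.9 350.7 [129.6  66.5] 9.3 [0.463 0.351 0.009]
sign red 3314 460.9 350.6 [115.9  52.2] 9.4 [0.462 0.351 0.009]
easel 0.015 116 520.5 226.2 [149.3  61.9] 16.1 [0.542 0.224 0.021]
easel 0.025 106 523.6 207.8 [165.9  86.3] 22.4 [0.58  0.253 0.027]
easel 0.035 413 527.7 200.4 [171.9  88.6] 28.9 [0.532 0.187 0.039]
easel 0.045 247 491.8 183.7 [ 38.7 109.2] 76.1 [0.457 0.184 0.051]
easel 0.055 190 494.2 192.7 [ 45.9 109.6] 76.1 [0.462 0.2   0.059]
easel 0.065 60 498.9 213.7 [  4.1 108.3] 76.3 [0.499 0.214 0.066]
plane 530 910 [-0.159 -0.654  0.739] c [0.4953 0.1981 0.0514] zr 0.0351630733517006 0.06838459566953764 yaw of easel x 76.3145456400943
((495.2739562988281, 196.76248168945312), (38.867549896240234, 109.73785400390625), 76.3023681640625)
```

```bash
python3 -m pendant '[{"claw":1,"dx":39,"dy":64,"dz":-80,"twist":-0.36},{"claw":1,"dx":39,"dy":64,"dz":-120,"twist":-0.36},{"claw":1,"dx":39,"dy":64,"dz":-170,"twist":-0.36},{"claw":1,"dx":39,"dy":64,"dz":-170,"twist":-0.36},{"claw":1,"dx":39,"dy":64,"dz":-170,"twist":-0.36},{"claw":1,"dx":39,"dy":64,"dz":-170,"twist":-0.36}]'
python3 -c "
from h import *
s=r.get_state();print(s['tool_pos'],s['eef_rot'].round(3))"
```

```text
clock: 4.05
tool_pos: [0.6067, 0.2639, 0.1108]
eef_rot: [0.843, 0.538, -0.0, 0.0]
contact_force: [0.2, 0.3, 1.2]
opening: 1.001
finger_force: 0.0
[0.60674053 0.26388804 0.11083958] [ 0.843  0.538 -0.     0.   ]
```

```bash
python3 -m pendant '[{"claw":1,"dx":0,"dy":2,"dz":-50,"twist":0},{"claw":1,"dx":0,"dy":2,"dz":-85,"twist":0},{"claw":1,"dx":0,"dy":2,"dz":-101,"twist":0},{"claw":1,"dx":0,"dy":2,"dz":-101,"twist":0},{"claw":0.6,"dx":0,"dy":2,"dz":-101,"twist":0},{"claw":0.5,"dx":0,"dy":2,"dz":-101,"twist":0},{"claw":0.5,"dx":0,"dy":2,"dz":-101,"twist":0},{"claw":0.5,"dx":0,"dy":2,"dz":-101,"twist":0}]' 15
```

```text
clock: 4.85
tool_pos: [0.6073, 0.2672, 0.0104]
eef_rot: [0.843, 0.538, 0.001, 0.0]
contact_force: [-0.5, 1.0, -0.5]
opening: 0.661
finger_force: 0.0
```

```bash
python3 -m pendant '[{"claw":0.4,"dx":0,"dy":0,"dz":0,"twist":0},{"claw":0.4,"dx":0,"dy":0,"dz":0,"twist":0}]' 15
```

```text
clock: 5.05
tool_pos: [0.6066, 0.2669, 0.0094]
eef_rot: [0.843, 0.538, 0.0, 0.0]
contact_force: [0.8, -0.7, 0.0]
opening: 0.481
finger_force: 0.0
```

```bash
python3 -c "
from h import *
im,D=eyes.snapshot('wrist'); im2,_=eyes.snapshot('side')
cv2.imwrite('pics/w2.png',np.hstack([cv2.resize(im[:, 100:540],(440,400)),cv2.resize(im2[130:230,260:350],(360,400))]))
s=r.get_state();print(s['opening'],s['finger_force'],s['clock'])"
```

```text
0.40665430299172717 0.0 5.15
```

View pics/w2.png

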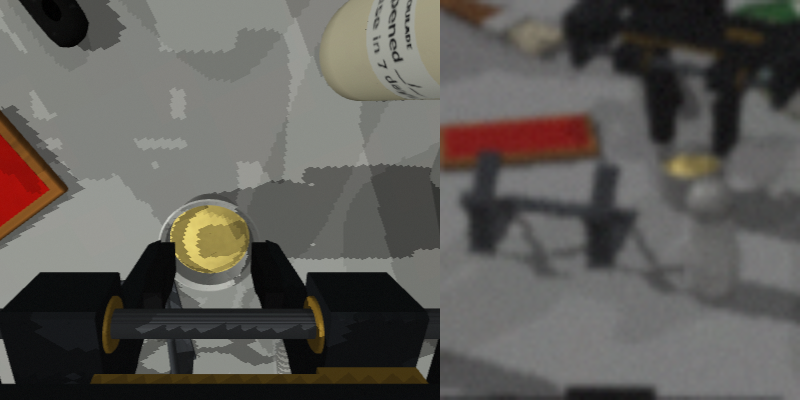

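The fingers overlap the cup's lower-left and lower-right sides at (165,245) and (260,245), with the cup centred at (208,242), but no grip has registered. I'll check the geometry.

Run:
```python
from h import *
st=r.get_state(); im,D=eyes.snapshot("wrist"); K,T=cam("wrist",st); P=cloud(K,T,D); X,Y,Z=np.moveaxis(P,2,0)
print(eyes.camera_info("wrist")["T_tool_cam"])
H,S,V=cv2.split(cv2.cvtColor(im,cv2.COLOR_BGR2HSV)); m=(H>18)&(H<35)&(S>110)&(V>60)&(D>0)&(np.mgrid[0:400,0:640][0]<290); p=P[m]; print(m.sum(),np.median(p,0), cv2.minAreaRect((p[:,:2]*1000).astype(np.float32)))
Rt=R.from_quat(st["eef_rot"]).as_matrix()
print(Rt[:,1])
for n,q in(("tcp",[0,0,0]),("grasp",[0,0,-.019]),("l",[0,.02,0]),("r",[0,-.02,0])):
    w=st["tool_pos"]+Rt@np.array(q); c=np.linalg.inv(T)@np.append(w,1); uv=K@c[:3]/c[2]; print(n,w.round(3),uv.round(0)-[100,0,0],c[2].round(3))
for u,v in((155,250),(265,250),(160,270),(258,270)): print(u,v,P[v,u+100].round(3),D[v,u+100])
print(st["opening"])
K,T=cam("top"); im,D=eyes.snapshot("top"); 
for d in nets.place_of("top","cup_center")[:2]: u,v=np.array(d["position"])*[640,400]; print(d["confidence"],atz(K,T,u,v,.0185))
```

```text
[[-8.69846089e-04 -9.48564235e-01 -3.16583536e-01  8.27109688e-02]
 [ 9.99999600e-01 -7.59335574e-04 -4.72441412e-04  4.90885417e-05]
 [ 2.07747885e-04 -3.16583821e-01  9.48564516e-01 -1.83789725e-01]
 [ 0.00000000e+00  0.00000000e+00  0.00000000e+00  1.00000000e+00]]
4054 [0.60600395 0.27015418 0.02758731] ((605.2037963867188, 267.17340087890625), (47.896026611328125, 48.77811050415039), 85.65930938720703)
[ 9.07310179e-01 -4.20461934e-01  3.97056134e-05]
tcp [0.607 0.267 0.009] [213. 229.   1.] 0.201
grasp [0.607 0.267 0.028] [213. 242.   1.] 0.182
l [0.625 0.258 0.009] [242. 229.   1.] 0.201
r [0.588 0.275 0.009] [184. 229.   1.] 0.201
155 250 [0.584 0.289 0.058] 0.15101323
265 250 [0.635 0.266 0.059] 0.14962111
160 270 [0.588 0.285 0.075] 0.13507037
258 270 [0.629 0.267 0.076] 0.13442452
0.40665430299172717
```

Run:
```python
from h import *
st=r.get_state(); im,D=eyes.snapshot("wrist"); s,_=eyes.snapshot("side"); K,T=cam("side"); W=np.linalg.inv(T)
Rt=R.from_quat(st["eef_rot"]).as_matrix(); g=.044*st["opening"]; s=s.copy()
s=cv2.resize(s[140:190,290:350],(720,600),interpolation=2)[:, :400]
for q in([0,g,0],[0,-g,0]):
    w=st["tool_pos"]+Rt@np.array(q); c=W@np.append(w,1); uv=(K@c[:3]/c[2])[:2]; p=((uv-[290,140]+.5)*12).astype(int); print(uv,w); cv2.circle(s,tuple(int(a) for a in p),4,(0,255,0),-1)
a=cv2.resize(im[180:300,240:400],(400,300),interpolation=2); o=np.zeros((600,800,3),np.uint8); o[:300,:400]=a; o[:,400:]=s; cv2.imwrite("pics/w3.png",o)
```

```text
[328.39429369 178.12943127] [0.62250533 0.25939325 0.00909051]
[318.1733568  175.77686198] [0.59049689 0.27422557 0.00909121]
```

View pics/w3.png

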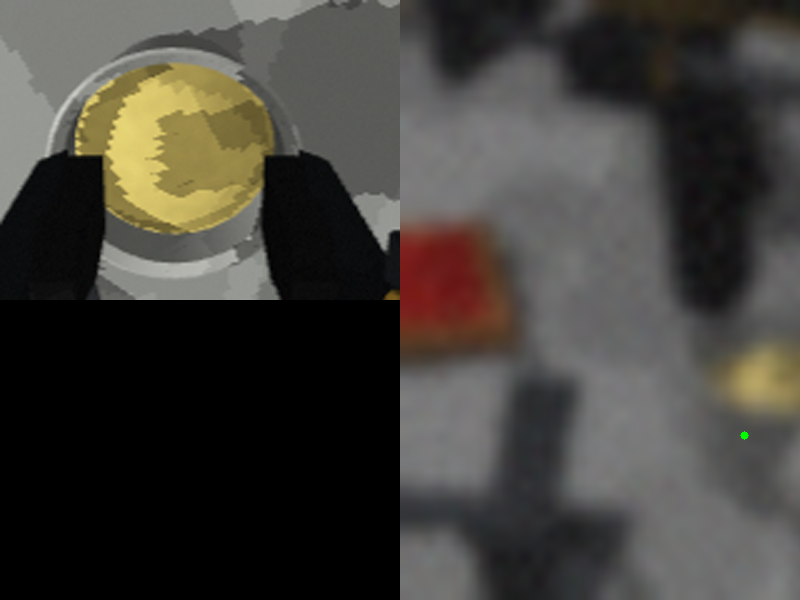

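Run:
```python
from h import *
i=eyes.camera_info("wrist"); K=np.array(i["K"]); T=np.array(i["T_tool_cam"])
D1=np.load("/tmp/w1.npz")["D"]; D2=eyes.snapshot("wrist")[1]
for D in(D1,D2):
    P=cloud(K,T,D); x,y,z=np.moveaxis(P,2,0); m=(D>0)&(z<.0)&(abs(y)<.075)&(abs(x)<.03)&(z>-.1)
    if D is D2: m&=(z<-.032)
    for s in(-1,1):
        k=m&(y*s>0); print(s,k.sum(),"zmax",np.sort(z[k])[-8:].round(4),"inner |y|",np.sort(abs(y[k]))[:5].round(4),"x",np.percentile(x[k],[1,50,99]).round(3))
    print([ (b.round(3),np.percentile(abs(y[m&(abs(z-b)<.003)]),[1,99]).round(4)) for b in np.arange(-.08,-.01,.01) if (m&(abs(z-b)<.003)).sum()>5])
```

```text
-1 3878 zmax [-0.0377 -0.0375 -0.0374 -0.0374 -0.0374 -0.0373 -0.0366 -0.0365] inner |y| [0.0437 0.0438 0.0438 0.0438 0.0438] x [-0.009  0.009  0.012]
1 3879 zmax [-0.0377 -0.0376 -0.0376 -0.0375 -0.0375 -0.0371 -0.037  -0.0367] inner |y| [0.0432 0.0433 0.0433 0.0433 0.0434] x [-0.01   0.009  0.012]
[(np.float64(-0.08), array([0.0437, 0.0602])), (np.float64(-0.07), array([0.0448, 0.0598])), (np.float64(-0.06), array([0.0438, 0.0584])), (np.float64(-0.05), array([0.0435, 0.058 ])), (np.float64(-0.04), array([0.0436, 0.0562]))]
-1 2780 zmax [-0.0377 -0.0375 -0.0375 -0.0374 -0.0374 -0.0372 -0.0372 -0.0363] inner |y| [0.0177 0.0177 0.0177 0.0177 0.0177] x [-0.009  0.01   0.012]
1 2775 zmax [-0.038  -0.038  -0.0378 -0.0376 -0.0376 -0.0376 -0.0373 -0.0364] inner |y| [0.0172 0.0172 0.0172 0.0172 0.0172] x [-0.009  0.009  0.012]
[(np.float64(-0.08), array([0.0174, 0.0332])), (np.float64(-0.07), array([0.0187, 0.0334])), (np.float64(-0.06), array([0.0174, 0.0323])), (np.float64(-0.05), array([0.0173, 0.0314])), (np.float64(-0.04), array([0.0173, 0.0299]))]
```

The real fingertips end about 37.5 mm short of the reported TCP; the wrist depth and the side view agree on this. So tip z = reported z + 37.5 mm. I'll reopen and go lower.

```bash
python3 -m pendant '[{"claw":1,"dx":0,"dy":-1,"dz":5,"twist":0},{"claw":1,"dx":0,"dy":-1,"dz":5,"twist":0},{"claw":1,"dx":0,"dy":-1,"dz":5,"twist":0},{"claw":1,"dx":0,"dy":-1,"dz":5,"twist":0},{"claw":1,"dx":0,"dy":-1,"dz":5,"twist":0},{"claw":1,"dx":0,"dy":-1,"dz":5,"twist":0}]'
python3 -m pendant '[{"claw":1,"dx":0,"dy":0,"dz":-15,"twist":0},{"claw":1,"dx":0,"dy":0,"dz":-30,"twist":0},{"claw":1,"dx":0,"dy":0,"dz":-42,"twist":0},{"claw":0.8,"dx":0,"dy":0,"dz":-42,"twist":0},{"claw":0.5,"dx":0,"dy":0,"dz":-42,"twist":0},{"claw":0.5,"dx":0,"dy":0,"dz":-42,"twist":0},{"claw":0.5,"dx":0,"dy":0,"dz":-42,"twist":0},{"claw":0.5,"dx":0,"dy":0,"dz":-42,"twist":0}]' 15
```

```text
clock: 6.05
tool_pos: [0.6065, 0.2658, 0.0141]
eef_rot: [0.843, 0.538, -0.0, 0.0]
contact_force: [0.1, -0.3, -0.1]
opening: 0.92
finger_force: 0.0
clock: 6.85
tool_pos: [0.6069, 0.2661, -0.0272]
eef_rot: [0.843, 0.538, 0.001, 0.0]
contact_force: [0.5, 0.3, 1.2]
opening: 0.65
finger_force: 14.7
```

```bash
python3 -m pendant '[{"claw":0.5,"dx":0,"dy":0,"dz":4,"twist":0},{"claw":0.5,"dx":0,"dy":0,"dz":13,"twist":0},{"claw":0.5,"dx":0,"dy":0,"dz":28,"twist":0},{"claw":0.5,"dx":0,"dy":0,"dz":48,"twist":0},{"claw":0.5,"dx":0,"dy":0,"dz":70,"twist":0},{"claw":0.5,"dx":0,"dy":0,"dz":92,"twist":0},{"claw":0.5,"dx":0,"dy":0,"dz":110,"twist":0},{"claw":0.5,"dx":-1,"dy":-4,"dz":122,"twist":0}]'
python3 -m pendant '[{"claw":0.5,"dx":-2,"dy":-9,"dz":6,"twist":0.01},{"claw":0.5,"dx":-4,"dy":-23,"dz":8,"twist":0.03},{"claw":0.5,"dx":-7,"dy":-41,"dz":8,"twist":0.06},{"claw":0.5,"dx":-11,"dy":-63,"dz":8,"twist":0.09},{"claw":0.5,"dx":-16,"dy":-88,"dz":8,"twist":0.12},{"claw":0.5,"dx":-21,"dy":-115,"dz":8,"twist":0.15},{"claw":0.5,"dx":-26,"dy":-143,"dz":8,"twist":0.18},{"claw":0.5,"dx":-31,"dy":-171,"dz":8,"twist":0.21}]'
python3 -m pendant '[{"claw":0.5,"dx":-5,"dy":-28,"dz":0,"twist":0.03},{"claw":0.5,"dx":-10,"dy":-56,"dz":0,"twist":0.06},{"claw":0.5,"dx":-15,"dy":-84,"dz":0,"twist":0.09},{"claw":0.5,"dx":-20,"dy":-112,"dz":0,"twist":0.12},{"claw":0.5,"dx":-25,"dy":-140,"dz":0,"twist":0.15},{"claw":0.5,"dx":-30,"dy":-168,"dz":0,"twist":0.18},{"claw":0.5,"dx":-35,"dy":-196,"dz":0,"twist":0.2},{"claw":0.5,"dx":-40,"dy":-224,"dz":0,"twist":0.215}]'
```

```text
clock: 7.65
tool_pos: [0.6064, 0.263, 0.0971]
eef_rot: [0.843, 0.539, 0.002, -0.0]
contact_force: [0.3, 0.1, -0.4]
opening: 0.657
finger_force: 14.9
clock: 8.45
tool_pos: [0.5731, 0.0877, 0.1013]
eef_rot: [0.781, 0.624, -0.001, -0.0]
contact_force: [0.3, 0.8, -0.8]
opening: 0.651
finger_force: 14.9
clock: 9.25
tool_pos: [0.5325, -0.1357, 0.1014]
eef_rot: [0.71, 0.704, -0.001, -0.001]
contact_force: [0.3, 0.3, -0.8]
opening: 0.648
finger_force: 14.9
```

```bash
python3 -m pendant '[{"claw":0.5,"dx":-4,"dy":-26,"dz":0,"twist":0},{"claw":0.5,"dx":-8,"dy":-49,"dz":0,"twist":0},{"claw":0.5,"dx":-11,"dy":-69,"dz":0,"twist":0},{"claw":0.5,"dx":-14,"dy":-86,"dz":0,"twist":0},{"claw":0.5,"dx":-16,"dy":-99,"dz":0,"twist":0},{"claw":0.5,"dx":-18,"dy":-108,"dz":0,"twist":0},{"claw":0.5,"dx":-19,"dy":-113,"dz":0,"twist":0},{"claw":0.5,"dx":-19,"dy":-114,"dz":0,"twist":0}]'
python3 - <<'E'
from h import *
st=r.get_state(); im,D=eyes.snapshot("wrist"); K,T=cam("wrist",st); P=cloud(K,T,D); X,Y,Z=np.moveaxis(P,2,0)
H,S,V=cv2.split(cv2.cvtColor(im,cv2.COLOR_BGR2HSV))
b=(H>100)&(H<130)&(S>100)&(D>0)&(abs(X-.523)<.045)&(abs(Y+.092)<.045); print("blue",b.sum(),cv2.minAreaRect((P[b][:,:2]*1000).astype(np.float32)) if b.sum() else 0)
o=(H>3)&(H<17)&(S>110)&(D>0)&(Z<.02)&(abs(X-.516)<.05)&(abs(Y+.247)<.05); print("orange",o.sum(),cv2.minAreaRect((P[o][:,:2]*1000).astype(np.float32)) if o.sum()>5 else 0)
s=(H>18)&(H<35)&(S>90)&(D>0)&(Z>.05)&(D>.12); print("sauce",P[s].mean(0),s.sum(), np.percentile(P[s][:,2],[5,50,95]))
print(st["tool_pos"],st["eef_rot"]); cv2.imwrite("pics/w4.png",im)
E
```

```text
clock: 10.05
tool_pos: [0.5152, -0.2475, 0.102]
eef_rot: [0.71, 0.704, -0.0, -0.0]
contact_force: [-0.8, -0.5, -0.4]
opening: 0.649
finger_force: 14.9
blue 466 ((520.81201171875, -101.58663940429688), (31.88860511779785, 54.79778289794922), 89.1114501953125)
orange 606 ((515.2810668945312, -240.96868896484375), (68.2271499633789, 73.58948516845703), 88.73274993896484)
sauce [ 0.51516181 -0.24487435  0.15707557] 6040 [0.15400513 0.15678549 0.16056556]
[ 0.51519785 -0.24748562  0.10203586] [ 7.10351209e-01  7.03847378e-01 -6.15533127e-05 -1.57354692e-04]
```

```bash
python3 -m pendant '[{"claw":0.5,"dx":0,"dy":1,"dz":-6,"twist":0},{"claw":0.5,"dx":0,"dy":2,"dz":-18,"twist":0},{"claw":0.5,"dx":0,"dy":2,"dz":-36,"twist":0},{"claw":0.5,"dx":0,"dy":2,"dz":-58,"twist":0},{"claw":0.5,"dx":0,"dy":2,"dz":-80,"twist":0},{"claw":0.5,"dx":0,"dy":2,"dz":-100,"twist":0},{"claw":0.5,"dx":0,"dy":2,"dz":-114,"twist":0},{"claw":0.5,"dx":0,"dy":2,"dz":-121,"twist":0}]'
python3 -m pendant '[{"claw":0.5,"dx":0,"dy":0,"dz":-3,"twist":0},{"claw":0.5,"dx":0,"dy":0,"dz":-4,"twist":0},{"claw":0.7,"dx":0,"dy":0,"dz":-4,"twist":0},{"claw":0.8,"dx":0,"dy":0,"dz":-4,"twist":0},{"claw":0.8,"dx":0,"dy":0,"dz":-4,"twist":0},{"claw":0.8,"dx":0,"dy":0,"dz":10,"twist":0},{"claw":0.8,"dx":0,"dy":0,"dz":40,"twist":0},{"claw":1,"dx":0,"dy":10,"dz":90,"twist":0}]'
```

```text
clock: 10.9
tool_pos: [0.5148, -0.2442, -0.0206]
eef_rot: [0.71, 0.704, -0.0, -0.001]
contact_force: [-0.8, -0.4, -0.7]
opening: 0.652
finger_force: 14.9
clock: 11.7
tool_pos: [0.5134, -0.2366, 0.0701]
eef_rot: [0.711, 0.703, -0.002, -0.002]
contact_force: [-0.1, -1.0, 0.9]
opening: 0.862
finger_force: 0.0
```

```bash
python3 -m pendant '[{"claw":1,"dx":20,"dy":80,"dz":80,"twist":0},{"claw":1,"dx":50,"dy":170,"dz":100,"twist":0},{"claw":1,"dx":106,"dy":371,"dz":110,"twist":0},{"claw":1,"dx":106,"dy":371,"dz":110,"twist":0},{"claw":1,"dx":106,"dy":371,"dz":110,"twist":0},{"claw":1,"dx":106,"dy":371,"dz":110,"twist":0},{"claw":1,"dx":106,"dy":371,"dz":110,"twist":0},{"claw":1,"dx":106,"dy":371,"dz":110,"twist":0}]'
python3 - <<'E'
from h import *
i=eyes.camera_info("wrist"); K=np.array(i["K"]); T=np.array(i["T_tool_cam"])
D=np.load("/tmp/w1.npz")["D"]; P=cloud(K,T,D); x,y,z=np.moveaxis(P,2,0); m=(D>0)&(z<-.03)&(z>-.25)
for b in np.arange(-.2,-.03,.01):
    k=m&(abs(z-b)<.005)
    if k.sum()>10: print(b.round(2),k.sum(),"y",np.percentile(y[k],[1,99]).round(3),"|y|min",abs(y[k]).min().round(3),"x",np.percentile(x[k],[1,99]).round(3))
st=r.get_state(); im,D=eyes.snapshot("wrist"); K,T=cam("wrist",st); P=cloud(K,T,D); X,Y,Z=np.moveaxis(P,2,0)
k=(D>0)&(abs(X-.619)<.04)&(abs(Y-.134)<.04)&(Z>.07)&(Z<.1); 
if k.sum()>5: print(cv2.minAreaRect((P[k][:,:2]*1000).astype(np.float32)),k.sum())
k=(D>0)&(abs(X-.515)<.05)&(abs(Y+.246)<.05)&(Z>.03)&(Z<.06); print(st["tool_pos"],cv2.minAreaRect((P[k][:,:2]*1000).astype(np.float32)) if k.sum()>5 else 0)
E
```

```text
clock: 12.5
tool_pos: [0.6191, 0.1287, 0.1804]
eef_rot: [0.71, 0.704, 0.0, 0.0]
contact_force: [0.7, 0.1, -0.2]
opening: 1.003
finger_force: 0.0
-0.14 10872 y [-0.065  0.067] |y|min 0.0 x [0.022 0.032]
-0.13 16739 y [-0.077  0.078] |y|min 0.0 x [0.013 0.034]
-0.12 22228 y [-0.079  0.081] |y|min 0.0 x [0.008 0.035]
-0.11 7467 y [-0.084  0.084] |y|min 0.0 x [-0.007  0.035]
-0.1 1246 y [-0.083  0.084] |y|min 0.051 x [-0.012  0.035]
-0.09 1177 y [-0.061  0.061] |y|min 0.051 x [-0.01   0.012]
-0.08 1993 y [-0.06  0.06] |y|min 0.044 x [-0.001  0.012]
-0.07 1339 y [-0.059  0.059] |y|min 0.045 x [-0.008  0.012]
-0.06 1356 y [-0.058  0.058] |y|min 0.043 x [-0.008  0.011]
-0.05 931 y [-0.058  0.057] |y|min 0.043 x [-0.008  0.011]
-0.04 548 y [-0.056  0.056] |y|min 0.044 x [-0.009  0.011]
((619.786865234375, 138.96038818359375), (33.29692840576172, 33.235477447509766), 89.93709564208984) 910
[0.61905045 0.1287186  0.18038521] 0
```

```bash
python3 -m pendant '[{"claw":1,"dx":1,"dy":8,"dz":-50,"twist":0},{"claw":1,"dx":1,"dy":8,"dz":-100,"twist":0},{"claw":1,"dx":1,"dy":8,"dz":-145,"twist":0},{"claw":1,"dx":1,"dy":8,"dz":-180,"twist":0},{"claw":0.6,"dx":1,"dy":8,"dz":-180,"twist":0},{"claw":0.3,"dx":1,"dy":8,"dz":-180,"twist":0},{"claw":0.3,"dx":1,"dy":8,"dz":-180,"twist":0},{"claw":0.3,"dx":1,"dy":8,"dz":-180,"twist":0}]' 20
python3 -m pendant '[{"claw":0.3,"dx":0,"dy":0,"dz":0,"twist":0},{"claw":0.3,"dx":0,"dy":0,"dz":0,"twist":0},{"claw":0.3,"dx":0,"dy":0,"dz":0,"twist":0}]'
```

```text
clock: 13.35
tool_pos: [0.6218, 0.1353, 0.0012]
eef_rot: [0.71, 0.704, 0.002, 0.001]
contact_force: [0.1, -0.7, -0.1]
opening: 0.659
finger_force: 0.0
clock: 13.65
tool_pos: [0.6207, 0.1348, -0.0006]
eef_rot: [0.71, 0.704, 0.001, 0.0]
contact_force: [-0.8, 0.4, 3.1]
opening: 0.436
finger_force: 20.1
```

```bash
python3 -m pendant '[{"claw":0.3,"dx":0,"dy":0,"dz":10,"twist":0},{"claw":0.3,"dx":0,"dy":0,"dz":30,"twist":0},{"claw":0.3,"dx":-2,"dy":-5,"dz":50,"twist":0},{"claw":0.3,"dx":-8,"dy":-20,"dz":50,"twist":0},{"claw":0.3,"dx":-20,"dy":-45,"dz":50,"twist":0},{"claw":0.3,"dx":-35,"dy":-80,"dz":50,"twist":0},{"claw":0.3,"dx":-50,"dy":-115,"dz":50,"twist":0},{"claw":0.3,"dx":-65,"dy":-150,"dz":50,"twist":0}]'
python3 -m pendant '[{"claw":0.3,"dx":-13,"dy":-30,"dz":0,"twist":0},{"claw":0.3,"dx":-23,"dy":-54,"dz":0,"twist":0},{"claw":0.3,"dx":-30,"dy":-69,"dz":0,"twist":0},{"claw":0.3,"dx":-33,"dy":-76,"dz":0,"twist":0},{"claw":0.3,"dx":-33,"dy":-77,"dz":0,"twist":0},{"claw":0.3,"dx":-33,"dy":-77,"dz":0,"twist":0}]'
python3 - <<'E'
from h import *
st=r.get_state(); im,D=eyes.snapshot("top"); K,T=cam("top"); P=cloud(K,T,D); X,Y,Z=np.moveaxis(P,2,0); print(st["tool_pos"])
H,S,V=cv2.split(cv2.cvtColor(im,cv2.COLOR_BGR2HSV))
s=(H>18)&(H<35)&(S>80)&(D>0)&(abs(X-.515)<.05)&(abs(Y+.246)<.05); print("sauce",s.sum(),cv2.minAreaRect((P[s][:,:2]*1000).astype(np.float32)))
E
```

```text
clock: 14.45
tool_pos: [0.5529, -0.0179, 0.0479]
eef_rot: [0.71, 0.704, -0.001, -0.0]
contact_force: [0.8, -0.8, -0.4]
opening: 0.435
finger_force: 19.7
clock: 15.05
tool_pos: [0.5228, -0.0909, 0.0486]
eef_rot: [0.71, 0.704, 0.001, -0.0]
contact_force: [0.3, 0.2, -0.3]
opening: 0.44
finger_force: 19.7
[ 0.52277583 -0.09086036  0.04864105]
sauce 0 ((0.0, 0.0), (0.0, 0.0), 0.0)
```

```bash
python3 -m pendant '[{"claw":0.3,"dx":0,"dy":-1,"dz":-10,"twist":0},{"claw":0.3,"dx":0,"dy":-1,"dz":-28,"twist":0},{"claw":0.3,"dx":0,"dy":-1,"dz":-40,"twist":0},{"claw":0.3,"dx":0,"dy":-1,"dz":-44,"twist":0},{"claw":0.3,"dx":0,"dy":-1,"dz":-45,"twist":0},{"claw":0.6,"dx":0,"dy":-1,"dz":-45,"twist":0},{"claw":0.7,"dx":0,"dy":-1,"dz":-45,"twist":0},{"claw":0.7,"dx":0,"dy":-1,"dz":-45,"twist":0}]'
python3 -m pendant '[{"claw":0.7,"dx":0,"dy":0,"dz":30,"twist":0},{"claw":0.8,"dx":0,"dy":0,"dz":80,"twist":0},{"claw":1,"dx":0,"dy":0,"dz":130,"twist":0},{"claw":1,"dx":0,"dy":0,"dz":150,"twist":0},{"claw":1,"dx":-60,"dy":340,"dz":150,"twist":0.16},{"claw":1,"dx":-60,"dy":340,"dz":150,"twist":0.16},{"claw":1,"dx":-60,"dy":340,"dz":150,"twist":0.16},{"claw":1,"dx":-60,"dy":340,"dz":150,"twist":0.16}]'
```

```text
clock: 15.9
tool_pos: [0.5225, -0.0932, 0.0037]
eef_rot: [0.71, 0.704, 0.0, 0.0]
contact_force: [-0.2, -0.8, 0.3]
opening: 0.682
finger_force: 0.0
clock: 16.7
tool_pos: [0.487, 0.1052, 0.1538]
eef_rot: [0.652, 0.758, 0.0, 0.0]
contact_force: [0.5, -0.3, 0.3]
opening: 1.003
finger_force: 0.0
```

```bash
python3 -m pendant '[{"claw":1,"dx":-20,"dy":230,"dz":0,"twist":1.58},{"claw":1,"dx":-20,"dy":230,"dz":0,"twist":1.58},{"claw":1,"dx":-20,"dy":230,"dz":0,"twist":1.58},{"claw":1,"dx":-20,"dy":230,"dz":0,"twist":1.58},{"claw":1,"dx":-20,"dy":230,"dz":0,"twist":1.58},{"claw":1,"dx":-20,"dy":230,"dz":0,"twist":1.58},{"claw":1,"dx":-20,"dy":230,"dz":0,"twist":1.58},{"claw":1,"dx":-20,"dy":230,"dz":0,"twist":1.58}]'
python3 -m pendant '[{"claw":1,"dx":0,"dy":0,"dz":-40,"twist":0.38},{"claw":1,"dx":0,"dy":0,"dz":-40,"twist":0.38},{"claw":1,"dx":0,"dy":0,"dz":-40,"twist":0.38},{"claw":1,"dx":0,"dy":0,"dz":-40,"twist":0.38}]'
python3 - <<'E'
from h import *
s,_=eyes.snapshot("top"); st=r.get_state(); a=np.degrees(2*np.arctan2(st["eef_rot"][1],st["eef_rot"][0]))-90; print(st["clock"],st["tool_pos"],"closing",a,st["q"].round(2))
im,D=eyes.snapshot("wrist"); K,T=cam("wrist",st); P=cloud(K,T,D); X,Y,Z=np.moveaxis(P,2,0)
H,S,V=cv2.split(cv2.cvtColor(im,cv2.COLOR_BGR2HSV)); k=(D>0)&(abs(X-.461)<.1)&(abs(Y-.351)<.1)&((H<20)|(H>172))&(S>90)&(Z<.03); print(k.sum(),cv2.minAreaRect((P[k][:,:2]*1000).astype(np.float32)))
cv2.imwrite("pics/w5.png",np.vstack([cv2.resize(s[170:250,330:450],(480,320)),cv2.resize(im,(480,300))[:280]]))
E
```

```text
clock: 17.5
tool_pos: [0.4672, 0.3339, 0.1535]
eef_rot: [0.106, 0.994, -0.0, 0.0]
contact_force: [-0.4, -0.5, -0.2]
opening: 1.0
finger_force: 0.0
clock: 17.9
tool_pos: [0.4672, 0.3335, 0.1131]
eef_rot: [-0.08, 0.997, 0.0, -0.0]
contact_force: [0.7, 0.5, -0.1]
opening: 1.003
finger_force: 0.0
17.95 [0.46734193 0.33360612 0.11341852] closing 99.05282152686954 [-0.18  0.92 -0.97  1.78  0.92  0.97  0.18]
7993 ((460.62481689453125, 353.9671630859375), (131.9402618408203, 67.15772247314453), 9.526202201843262)
```

View pics/w5.png

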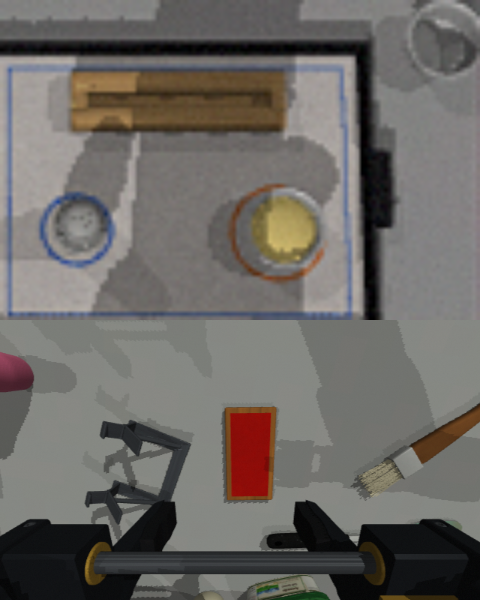

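```bash
python3 -m pendant '[{"claw":1,"dx":-6,"dy":19,"dz":-40,"twist":0},{"claw":1,"dx":-6,"dy":19,"dz":-85,"twist":0},{"claw":1,"dx":-6,"dy":19,"dz":-125,"twist":0},{"claw":1,"dx":-6,"dy":19,"dz":-142,"twist":0},{"claw":1,"dx":-6,"dy":19,"dz":-149,"twist":0},{"claw":1,"dx":-6,"dy":19,"dz":-149,"twist":0},{"claw":0.6,"dx":-6,"dy":19,"dz":-149,"twist":0},{"claw":0.6,"dx":-6,"dy":19,"dz":-149,"twist":0}]' 20
python3 -m pendant '[{"claw":0.6,"dx":0,"dy":0,"dz":0,"twist":0},{"claw":0.6,"dx":0,"dy":0,"dz":0,"twist":0}]'
```

```text
clock: 18.8
tool_pos: [0.4619, 0.3535, -0.0342]
eef_rot: [-0.08, 0.997, 0.001, 0.001]
contact_force: [-0.4, 0.2, 0.4]
opening: 0.842
finger_force: 0.0
clock: 19.0
tool_pos: [0.4618, 0.3532, -0.0346]
eef_rot: [-0.08, 0.997, 0.0, 0.001]
contact_force: [0.1, -0.7, 3.3]
opening: 0.742
finger_force: 20.0
```

```bash
python3 -m pendant '[{"claw":0.6,"dx":0,"dy":0,"dz":20,"twist":0},{"claw":0.6,"dx":0,"dy":0,"dz":60,"twist":0},{"claw":0.6,"dx":0,"dy":0,"dz":100,"twist":0},{"claw":0.6,"dx":10,"dy":-35,"dz":130,"twist":-0.13},{"claw":0.6,"dx":20,"dy":-75,"dz":130,"twist":-0.26},{"claw":0.6,"dx":30,"dy":-115,"dz":130,"twist":-0.399},{"claw":0.6,"dx":36,"dy":-140,"dz":130,"twist":-0.399},{"claw":0.6,"dx":36,"dy":-144,"dz":130,"twist":-0.399}]'
python3 -m pendant '[{"claw":0.6,"dx":0,"dy":0,"dz":-15,"twist":0},{"claw":0.6,"dx":0,"dy":0,"dz":-15,"twist":0}]'
python3 - <<'E'
from h import *
st=r.get_state(); a=np.degrees(2*np.arctan2(st["eef_rot"][1],st["eef_rot"][0]))-90; print(st["clock"],st["tool_pos"],"closing",a,st["opening"],st["finger_force"])
im,D=eyes.snapshot("wrist"); K,T=cam("wrist",st); P=cloud(K,T,D); X,Y,Z=np.moveaxis(P,2,0); np.savez("/tmp/w6.npz",im=im,D=D)
H,S,V=cv2.split(cv2.cvtColor(im,cv2.COLOR_BGR2HSV)); k=(D>0)&((H<20)|(H>172))&(S>90)&(Z>.09)&(abs(X-.5)<.12); print(k.sum(),cv2.minAreaRect((P[k][:,:2]*1000).astype(np.float32)),np.median(P[k],0))
q,_=eyes.snapshot("side")
cv2.imwrite("pics/w6.png",np.hstack([im[:,60:560],cv2.resize(q[120:220,245:320],(300,400))]))
E
```

```text
clock: 19.8
tool_pos: [0.4983, 0.2034, 0.0941]
eef_rot: [0.122, 0.993, -0.002, 0.0]
contact_force: [0.2, 0.1, -0.7]
opening: 0.742
finger_force: 20.0
clock: 20.0
tool_pos: [0.4962, 0.2089, 0.0786]
eef_rot: [0.119, 0.993, -0.0, -0.001]
contact_force: [-0.4, -0.1, -1.3]
opening: 0.745
finger_force: 20.0
20.0 [0.49616536 0.20892601 0.07861644] closing 76.37243258211444 0.7446377975857553 19.99513953924179
23102 ((498.52581787109375, 227.72540283203125), (118.95365905761719, 129.99131774902344), 76.45701599121094) [0.47433231 0.21352947 0.12149641]
```

View pics/w6.png

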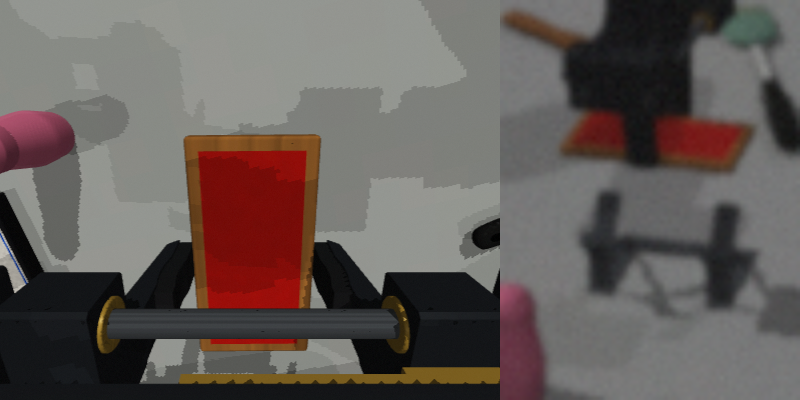

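The wrist view shows the sign held level, spanning columns 185–320, and the side view shows it right above the easel, which it lines up with. I'll lower it onto the arm tips.

```bash
python3 -m pendant '[{"claw":0.6,"dx":1,"dy":1,"dz":-15,"twist":0},{"claw":0.6,"dx":1,"dy":1,"dz":-30,"twist":0},{"claw":0.6,"dx":1,"dy":1,"dz":-40,"twist":0},{"claw":0.6,"dx":1,"dy":1,"dz":-43,"twist":0},{"claw":0.6,"dx":1,"dy":1,"dz":-43,"twist":0}]'
python3 -m pendant '[{"claw":0.6,"dx":0,"dy":0,"dz":-2,"twist":0},{"claw":0.6,"dx":0,"dy":0,"dz":-2,"twist":0}]'
```

```text
clock: 20.6
tool_pos: [0.4979, 0.2099, 0.0361]
eef_rot: [0.119, 0.993, -0.0, -0.0]
contact_force: [0.2, -0.5, -1.2]
opening: 0.743
finger_force: 20.0
clock: 20.8
tool_pos: [0.4985, 0.2099, 0.0348]
eef_rot: [0.119, 0.993, 0.0, 0.0]
contact_force: [-0.4, -0.3, -0.0]
opening: 0.742
finger_force: 20.0
```

```bash
python3 -m pendant '[{"claw":0.6,"dx":0,"dy":0,"dz":-1.5,"twist":0},{"claw":0.6,"dx":0,"dy":0,"dz":-1.5,"twist":0}]'
python3 -m pendant '[{"claw":0.6,"dx":0,"dy":0,"dz":-1.5,"twist":0},{"claw":0.6,"dx":0,"dy":0,"dz":-1.5,"twist":0}]'
```

```text
clock: 21.0
tool_pos: [0.4984, 0.2096, 0.0332]
eef_rot: [0.119, 0.993, 0.0, 0.0]
contact_force: [0.2, -0.4, -1.4]
opening: 0.743
finger_force: 20.0
clock: 21.2
tool_pos: [0.4985, 0.2098, 0.0318]
eef_rot: [0.119, 0.993, 0.0, 0.0]
contact_force: [-0.1, 0.4, 1.1]
opening: 0.74
finger_force: 20.0
```

```bash
python3 -m pendant '[{"claw":1,"dx":0,"dy":0,"dz":0,"twist":0},{"claw":1,"dx":0,"dy":0,"dz":0,"twist":0},{"claw":1,"dx":0,"dy":0,"dz":0,"twist":0},{"claw":1,"dx":0,"dy":0,"dz":0,"twist":0},{"claw":1,"dx":0,"dy":0,"dz":0,"twist":0}]'
python3 - <<'E'
from h import *
st=r.get_state(); im,D=eyes.snapshot("wrist"); K,T=cam("wrist",st); P=cloud(K,T,D)
H,S,V=cv2.split(cv2.cvtColor(im,cv2.COLOR_BGR2HSV)); k=(D>0)&((H<5)|(H>172))&(S>140)&(abs(P[...,0]-.5)<.1)&(np.mgrid[0:400,0:640][0]<250); p=P[k]; c=p.mean(0); n=np.linalg.svd(p-c,full_matrices=False)[2][2]; n*=np.sign(n[2]); print(k.sum(),c.round(4),n.round(3),"tilt",np.degrees(np.arccos(n[2])),"dir",np.degrees(np.arctan2(-n[1],-n[0])))
print(p[:,2].min(),p[:,2].max())
q,_=eyes.snapshot("side")
cv2.imwrite("pics/w7.png",np.hstack([im[:,60:560],cv2.resize(q[120:220,245:320],(300,400))]))
E
```

```text
clock: 21.7
tool_pos: [0.4982, 0.2097, 0.0315]
eef_rot: [0.119, 0.993, 0.0, -0.0]
contact_force: [-0.9, -0.0, 0.7]
opening: 1.003
finger_force: 0.0
6637 [0.4649 0.2123 0.0661] [-0.163 -0.682  0.713] tilt 44.52079533005641 dir 76.58016649887298
0.045998186023681664 0.08448639760717713
```

View pics/w7.png

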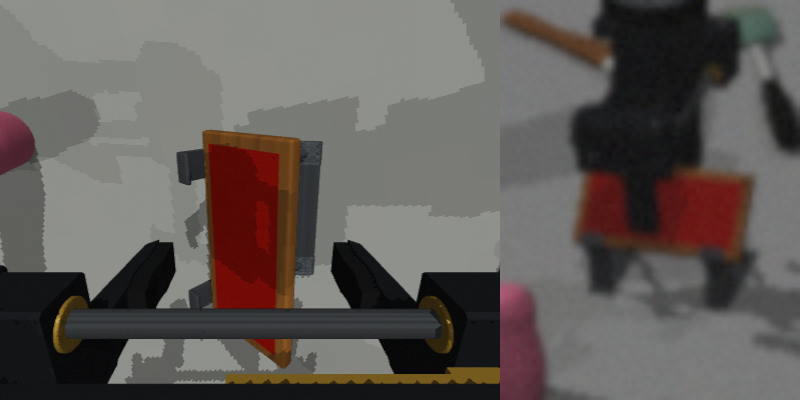

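The sign seated cleanly: it leans at 44.5°, square to the easel (dir 76.6°), with its lower edge behind the lips. Next I'll swing it upright with the back finger and grip it.

```bash
python3 -m pendant '[{"claw":1,"dx":-2,"dy":-8,"dz":0,"twist":0},{"claw":1,"dx":-4,"dy":-16,"dz":0,"twist":0},{"claw":1,"dx":-4,"dy":-16,"dz":0,"twist":0},{"claw":0.5,"dx":-4,"dy":-16,"dz":0,"twist":0},{"claw":0.5,"dx":-4,"dy":-16,"dz":0,"twist":0},{"claw":0.5,"dx":-4,"dy":-16,"dz":0,"twist":0},{"claw":0.5,"dx":-4,"dy":-16,"dz":0,"twist":0},{"claw":0.5,"dx":-4,"dy":-16,"dz":0,"twist":0}]' 10
python3 -m pendant '[{"claw":0.5,"dx":0,"dy":0,"dz":0,"twist":0},{"claw":0.5,"dx":-1,"dy":-4,"dz":0,"twist":0},{"claw":0.5,"dx":-2,"dy":-9,"dz":0,"twist":0},{"claw":0.3,"dx":-2,"dy":-9,"dz":0,"twist":0},{"claw":0.2,"dx":-2,"dy":-9,"dz":0,"twist":0},{"claw":0.1,"dx":-2,"dy":-9,"dz":0,"twist":0},{"claw":0,"dx":-2,"dy":-9,"dz":0,"twist":0},{"claw":0,"dx":-2,"dy":-9,"dz":0,"twist":0}]' 10
python3 -m pendant '[{"claw":0,"dx":0,"dy":0,"dz":0,"twist":0},{"claw":0,"dx":0,"dy":0,"dz":0,"twist":0}]' 25
```

```text
clock: 22.6
tool_pos: [0.4942, 0.1937, 0.0315]
eef_rot: [0.119, 0.993, -0.0, -0.0]
contact_force: [0.2, -0.2, 0.6]
opening: 0.571
finger_force: 0.1
clock: 23.4
tool_pos: [0.4922, 0.1849, 0.0316]
eef_rot: [0.119, 0.993, 0.0, -0.0]
contact_force: [0.2, 0.3, -0.2]
opening: 0.088
finger_force: 10.0
clock: 23.6
tool_pos: [0.4923, 0.1849, 0.0316]
eef_rot: [0.119, 0.993, 0.0, 0.0]
contact_force: [0.6, 0.8, 0.2]
opening: 0.09
finger_force: 25.0
```

```bash
python3 -m pendant '[{"claw":0,"dx":0,"dy":0,"dz":10,"twist":0},{"claw":0,"dx":0,"dy":0,"dz":30,"twist":0},{"claw":0,"dx":0,"dy":0,"dz":60,"twist":0},{"claw":0,"dx":0,"dy":0,"dz":100,"twist":0},{"claw":0,"dx":3,"dy":-20,"dz":140,"twist":-0.1},{"claw":0,"dx":8,"dy":-50,"dz":140,"twist":-0.23},{"claw":0,"dx":13,"dy":-90,"dz":140,"twist":-0.37},{"claw":0,"dx":18,"dy":-130,"dz":140,"twist":-0.51}]'
python3 -m pendant '[{"claw":0,"dx":4,"dy":-40,"dz":0,"twist":-0.14},{"claw":0,"dx":8,"dy":-80,"dz":0,"twist":-0.28},{"claw":0,"dx":12,"dy":-120,"dz":0,"twist":-0.42},{"claw":0,"dx":16,"dy":-150,"dz":0,"twist":-0.56},{"claw":0,"dx":20,"dy":-175,"dz":0,"twist":-0.7},{"claw":0,"dx":20,"dy":-185,"dz":0,"twist":-0.84},{"claw":0,"dx":20,"dy":-185,"dz":0,"twist":-0.84},{"claw":0,"dx":20,"dy":-185,"dz":0,"twist":-0.84}]'
python3 - <<'E'
from h import *
import time
st=r.get_state(); a=np.degrees(2*np.arctan2(st["eef_rot"][1],st["eef_rot"][0]))-90; print(st["clock"],st["tool_pos"],"closing",a,st["opening"],st["finger_force"])
im,D=eyes.snapshot("wrist"); K,T=cam("wrist",st); P=cloud(K,T,D); X,Y,Z=np.moveaxis(P,2,0); np.savez("/tmp/w8.npz",im=im,D=D,T=T)
k=(D>0)&(abs(X-.62)<.06)&(Y<-.06)&(Y>-.28)&(Z>.024)&(Z<.038); p=P[k]; print("holder top",k.sum(),cv2.minAreaRect((p[:,:2]*1000).astype(np.float32)),np.median(p,0))
for y0 in np.arange(-.26,-.07,.02):
    j=abs(p[:,1]-y0)<.005
    if j.sum()>5: xs=np.sort(p[j,0]); g=np.diff(xs); i=g.argmax(); print(y0.round(2),xs[[0,-1]].round(4),"gap",xs[i].round(4),xs[i+1].round(4))
Tc=np.array(eyes.camera_info("wrist")["T_tool_cam"]); Q=cloud(K,Tc,D); x,y,z=np.moveaxis(Q,2,0)
m=(D>0)&(abs(y)<.03)&(x>.02)&(z>-.09)&(z<.08); q=Q[m]; print("sign in tool: x",np.percentile(q[:,0],[1,99]).round(4),"y",np.percentile(q[:,1],[1,50,99]).round(4),"z",np.percentile(q[:,2],[1,99]).round(4),m.sum())
s,_=eyes.snapshot("side"); cv2.imwrite("pics/w8.png",np.hstack([im[:,100:600],cv2.resize(s[150:350,230:380],(300,400))]))
E
```

```text
clock: 24.4
tool_pos: [0.5102, 0.0535, 0.1726]
eef_rot: [0.368, 0.93, 0.0, 0.0]
contact_force: [0.3, 0.5, -1.2]
opening: 0.093
finger_force: 25.0
clock: 25.2
tool_pos: [0.53, -0.1293, 0.172]
eef_rot: [0.712, 0.702, 0.0, -0.0]
contact_force: [0.2, 0.8, -1.0]
opening: 0.092
finger_force: 25.0
25.2 [ 0.53001891 -0.12932564  0.17197589] closing -0.7990479290565133 0.09225055488408626 24.998847283422947
holder top 4046 ((616.780517578125, -169.54339599609375), (164.3374481201172, 44.03122329711914), 88.59014129638672) [ 0.61871137 -0.1595572   0.02986438]
-0.24 [0.5933 0.637 ] gap 0.6079 0.6089
-0.22 [0.5937 0.6374] gap 0.6099 0.621
-0.2 [0.5943 0.6375] gap 0.6114 0.6214
-0.18 [0.5947 0.6383] gap 0.6115 0.622
-0.16 [0.5951 0.6387] gap 0.6124 0.6223
-0.14 [0.5959 0.6393] gap 0.6128 0.6228
-0.12 [0.5963 0.6398] gap 0.6132 0.6235
-0.1 [0.5967 0.6405] gap 0.6212 0.6223
sign in tool: x [0.0208 0.0672] y [-0.0158 -0.0002  0.004 ] z [-0.0736  0.0797] 2582
```

View pics/w8.png

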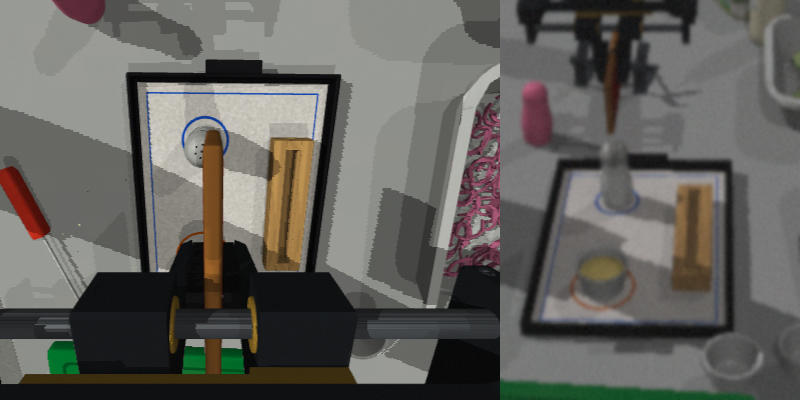

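The wrist view shows the slot at (290,205), parallel to the held sign (212,200). The side view shows the sign hanging vertical, and the cup and shaker standing in their circles.

Run:
```python
from h import *
d=np.load("/tmp/w8.npz"); im,D=d["im"],d["D"]; K=np.array(eyes.camera_info("wrist")["K"]); Q=cloud(K,np.array(eyes.camera_info("wrist")["T_tool_cam"]),D); x,y,z=np.moveaxis(Q,2,0)
m=(D>0)&(abs(y)<.009)&(x>.012)&(x<.08)&(z>-.09)&(z<.03)
for a in np.arange(.015,.075,.005):
    k=m&(abs(x-a)<.0025)
    if k.sum()>3: print(a.round(3),k.sum(),"z",np.percentile(z[k],[2,50,98]).round(4),"y",np.percentile(y[k],[5,50,95]).round(4))
k=m&(x>.06)
for b in np.arange(-.07,.02,.01):
    j=k&(abs(z-b)<.005)
    if j.sum()>3: print("end z",b.round(2),j.sum(),"x",np.median(x[j]).round(4),"y",np.percentile(y[j],[5,50,95]).round(4))
```

```text
0.015 191 z [-0.0736 -0.0722 -0.0654] y [-0.0038 -0.0003  0.0034]
0.02 192 z [-0.0732 -0.0722 -0.0703] y [-0.0037 -0.0003  0.0034]
0.025 199 z [-0.0735 -0.0722 -0.0701] y [-0.0037 -0.0003  0.0035]
0.03 218 z [-0.0735 -0.0721 -0.0652] y [-0.0037 -0.      0.0036]
0.035 222 z [-0.0735 -0.0722 -0.0653] y [-0.0036  0.0002  0.0035]
0.04 228 z [-0.0734 -0.0721 -0.0659] y [-0.0039 -0.0002  0.0035]
0.045 239 z [-0.0735 -0.0722 -0.0704] y [-0.0035  0.0002  0.0034]
0.05 254 z [-0.0735 -0.0722 -0.0652] y [-0.004  -0.0002  0.0034]
0.055 252 z [-0.0736 -0.0721 -0.0659] y [-0.0037 -0.0002  0.0033]
0.06 266 z [-0.0735 -0.0721 -0.0702] y [-0.0037 -0.0002  0.0033]
0.065 487 z [-0.0733 -0.0706 -0.0123] y [-0.0036 -0.0002  0.0032]
end z -0.07 423 x 0.0639 y [-0.0036 -0.0002  0.0033]
end z -0.06 52 x 0.0671 y [-0.0033 -0.      0.0031]
end z -0.05 45 x 0.0671 y [-0.0035 -0.0002  0.0032]
end z -0.04 31 x 0.067 y [-0.0034 -0.0003  0.0031]
end z -0.03 28 x 0.0671 y [-0.0034 -0.0003  0.0027]
end z -0.02 26 x 0.0671 y [-0.0035 -0.0004  0.0029]
end z -0.01 14 x 0.067 y [-0.0034 -0.0001  0.0032]
```

```bash
python3 -m pendant '[{"claw":0,"dx":30,"dy":-15,"dz":0,"twist":-0.01},{"claw":0,"dx":65,"dy":-32,"dz":0,"twist":-0.01},{"claw":0,"dx":85,"dy":-42,"dz":-15,"twist":-0.01},{"claw":0,"dx":87,"dy":-42,"dz":-50,"twist":-0.01},{"claw":0,"dx":87,"dy":-42,"dz":-90,"twist":-0.01},{"claw":0,"dx":87,"dy":-42,"dz":-122,"twist":-0.01},{"claw":0,"dx":87,"dy":-42,"dz":-132,"twist":-0.01},{"claw":0,"dx":87,"dy":-42,"dz":-132,"twist":-0.01}]' 30
python3 -m pendant '[{"claw":0,"dx":0,"dy":0,"dz":0,"twist":0},{"claw":0,"dx":0,"dy":0,"dz":0,"twist":0}]'
python3 - <<'E'
from h import *
ps=[r.get_state()]; im,D=eyes.snapshot("wrist"); st=r.get_state(); print(ps[0]["tool_pos"].round(4),st["tool_pos"].round(4),2*np.degrees(np.arctan2(*st["eef_rot"][[1,0]]))-90)
K,T=cam("wrist",st); P=cloud(K,T,D); X,Y,Z=np.moveaxis(P,2,0)
k=(D>0)&(abs(X-.617)<.04)&(Y<-.07)&(Y>-.27)&(Z>.024)&(Z<.034); p=P[k]
for y0 in np.arange(-.25,-.08,.01):
    j=abs(p[:,1]-y0)<.004
    if j.sum()>8: xs=np.sort(p[j,0]); print(y0.round(2),j.sum(),xs[[0,-1]].round(4),xs[[0,-1]].mean().round(4))
print("y end",np.percentile(p[:,1],99.5) if len(p) else 0)
E
```

```text
clock: 26.1
tool_pos: [0.6164, -0.1711, 0.0384]
eef_rot: [0.716, 0.698, -0.0, -0.001]
contact_force: [0.2, -0.1, -0.2]
opening: 0.093
finger_force: 30.0
clock: 26.3
tool_pos: [0.6189, -0.1721, 0.0417]
eef_rot: [0.717, 0.697, 0.001, 0.001]
contact_force: [0.2, 1.0, 0.2]
opening: 0.089
finger_force: 30.0
[ 0.6189 -0.1721  0.0417] [ 0.6187 -0.1723  0.0415] -1.5927249188718946
-0.19 55 [0.5955 0.6384] 0.617
-0.18 404 [0.5951 0.6383] 0.6167
-0.17 412 [0.5956 0.6394] 0.6175
-0.16 442 [0.5955 0.6391] 0.6173
-0.15 444 [0.5962 0.6391] 0.6177
-0.14 480 [0.5959 0.6401] 0.618
-0.13 499 [0.5967 0.6397] 0.6182
-0.12 539 [0.5968 0.6398] 0.6183
-0.11 627 [0.5967 0.6406] 0.6187
-0.1 742 [0.5976 0.6403] 0.619
-0.09 702 [0.5972 0.6413] 0.6192
y end -0.08798762156426085
```

```bash
python3 -m pendant '[{"claw":0,"dx":-1.3,"dy":0.5,"dz":0,"twist":0},{"claw":0,"dx":-1.3,"dy":0.5,"dz":-5,"twist":0},{"claw":0,"dx":-1.3,"dy":0.5,"dz":-10,"twist":0},{"claw":0,"dx":-1.3,"dy":0.5,"dz":-14,"twist":0},{"claw":0,"dx":-1.3,"dy":0.5,"dz":-17,"twist":0},{"claw":0,"dx":-1.3,"dy":0.5,"dz":-20,"twist":0},{"claw":0,"dx":-1.3,"dy":0.5,"dz":-22,"twist":0},{"claw":0,"dx":-1.3,"dy":0.5,"dz":-22,"twist":0}]'
```

```text
clock: 27.15
tool_pos: [0.6166, -0.1717, 0.0174]
eef_rot: [0.717, 0.697, 0.0, 0.0]
contact_force: [0.6, -0.1, -1.8]
opening: 0.087
finger_force: 30.0
```

```bash
python3 -m pendant '[{"claw":0,"dx":0,"dy":0,"dz":-2,"twist":0},{"claw":0,"dx":0,"dy":0,"dz":-4,"twist":0},{"claw":0,"dx":0,"dy":0,"dz":-6,"twist":0},{"claw":0,"dx":0,"dy":0,"dz":-8,"twist":0},{"claw":0,"dx":0,"dy":0,"dz":-8,"twist":0}]'
```

```text
clock: 27.65
tool_pos: [0.6165, -0.1718, 0.0094]
eef_rot: [0.717, 0.697, 0.0, 0.0]
contact_force: [3.2, -0.6, -1.2]
opening: 0.087
finger_force: 30.0
```

```bash
python3 -m pendant '[{"claw":0,"dx":0.5,"dy":0,"dz":-1,"twist":0},{"claw":0,"dx":0.5,"dy":0,"dz":-3,"twist":0},{"claw":0,"dx":0.5,"dy":0,"dz":-5,"twist":0},{"claw":0,"dx":0.5,"dy":0,"dz":-6,"twist":0},{"claw":0,"dx":0.5,"dy":0,"dz":-6.5,"twist":0},{"claw":0,"dx":0.5,"dy":0,"dz":-6.5,"twist":0}]'
```

```text
clock: 28.25
tool_pos: [0.6166, -0.1718, 0.0037]
eef_rot: [0.717, 0.697, 0.0, 0.0]
contact_force: [1.5, -0.3, 5.1]
opening: 0.088
finger_force: 30.0
```

```bash
python3 -m pendant '[{"claw":0,"dx":0,"dy":0,"dz":-1,"twist":0},{"claw":0,"dx":0,"dy":0,"dz":-1,"twist":0}]'
python3 -m pendant '[{"claw":0.3,"dx":0,"dy":0,"dz":1,"twist":0},{"claw":0.3,"dx":0,"dy":0,"dz":1,"twist":0},{"claw":0.3,"dx":0,"dy":0,"dz":1,"twist":0},{"claw":0.4,"dx":0,"dy":0,"dz":20,"twist":0},{"claw":0.4,"dx":0,"dy":0,"dz":60,"twist":0},{"claw":0.4,"dx":0,"dy":0,"dz":110,"twist":0},{"claw":0.4,"dx":0,"dy":0,"dz":150,"twist":0},{"claw":0.4,"dx":0,"dy":0,"dz":150,"twist":0}]'
python3 -m pendant '[{"claw":0.6,"dx":-60,"dy":40,"dz":50,"twist":0},{"claw":0.6,"dx":-60,"dy":80,"dz":80,"twist":0},{"claw":0.6,"dx":-60,"dy":110,"dz":80,"twist":0},{"claw":0.6,"dx":-60,"dy":110,"dz":80,"twist":0},{"claw":0.6,"dx":-60,"dy":110,"dz":80,"twist":0}]'
python3 - <<'E'
from h import *
st=r.get_state(); im,D=eyes.snapshot("wrist"); K,T=cam("wrist",st); P=cloud(K,T,D); X,Y,Z=np.moveaxis(P,2,0)
H,S,V=cv2.split(cv2.cvtColor(im,cv2.COLOR_BGR2HSV)); B=lambda k:cv2.minAreaRect((P[k][:,:2]*1000).astype(np.float32)) if k.sum()>5 else 0
k=(D>0)&(abs(X-.617)<.02)&(Y<-.08)&(Y>-.26)&(Z>.06)&(Z<.12); print("sign top z",np.percentile(Z[k],[2,50,90,99]).round(4)); t=k&(Z>.068); print(B(t)); 
for a,b in((-.12,-.1),(-.24,-.2)): j=t&(Y>a)&(Y<b); print(a,np.percentile(Z[j],[50,95]).round(4) if j.any() else 0)
k=(D>0)&(abs(X-.617)<.025)&(Y<-.08)&(Y>-.26)&(Z>.022)&(Z<.035)&(X<.606); print("holder z",np.median(Z[k]))
print("sauce",B((H>18)&(H<35)&(S>90)&(D>0)&(abs(X-.515)<.05)&(abs(Y+.246)<.05)&(Z<.06)),"rim",B((D>0)&(abs(X-.515)<.045)&(abs(Y+.246)<.045)&(Z>.034)&(Z<.06)))
print("orange",B((H>3)&(H<17)&(S>110)&(D>0)&(Z<.015)&(abs(X-.516)<.05)&(abs(Y+.247)<.05)))
print("blue",B((H>100)&(H<130)&(S>100)&(D>0)&(Z<.02)&(abs(X-.523)<.04)&(abs(Y+.092)<.04)),"cap",B((D>0)&(abs(X-.523)<.04)&(abs(Y+.092)<.04)&(Z>.075)))
s,_=eyes.snapshot("side"); cv2.imwrite("pics/w9.png",np.hstack([im[:,100:600],cv2.resize(s[190:350,250:370],(300,400))]))
E
```

```text
clock: 28.45
tool_pos: [0.6167, -0.1719, 0.0037]
eef_rot: [0.717, 0.697, -0.0, 0.001]
contact_force: [-0.5, -0.2, 11.5]
opening: 0.088
finger_force: 30.0
clock: 29.25
tool_pos: [0.6202, -0.1716, 0.1578]
eef_rot: [0.717, 0.697, 0.003, 0.004]
contact_force: [-0.2, -0.0, -0.3]
opening: 0.399
finger_force: 0.0
clock: 29.75
tool_pos: [0.556, -0.0602, 0.232]
eef_rot: [0.716, 0.698, -0.0, -0.0]
contact_force: [-0.2, -0.4, -0.3]
opening: 0.602
finger_force: 0.0
sign top z [0.0607 0.0753 0.0767 0.0776]
((615.6436157226562, -169.14111328125), (129.42550659179688, 8.672121047973633), 88.69569396972656)
-0.12 [0.0755 0.0768]
-0.24 [0.0759 0.0773]
holder z 0.030088659822864072
sauce ((515.1539306640625, -246.94822692871094), (44.41106033325195, 47.84773254394531), 88.80418395996094) rim ((514.5074462890625, -244.21096801757812), (59.26905059814453, 58.90641403198242), 87.75619506835938)
orange ((516.4934692382812, -232.7059326171875), (52.411800384521484, 72.89414978027344), 82.23091125488281)
blue ((522.9400634765625, -83.37269592285156), (41.60980987548828, 54.770896911621094), 71.94113159179688) cap ((520.89306640625, -78.17990112304688), (53.447906494140625, 32.549190521240234), 85.42913818359375)
```

View pics/w9.png

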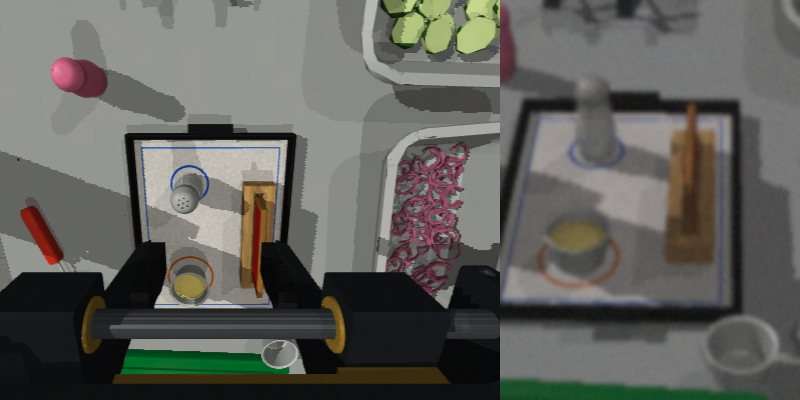

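The final views show the sign upright in the slot (wrist 258,245), with its top at 76 mm, so it is fully home. The cup (190,287) and the shaker stand in their circles, and the arm is clear. I'll hand in.

```bash
python3 -c "
from plant import r
print(r.finish_job())"
```

```text
the job is handed in; nothing more can be done
None
```

I laid up the tray in the order asked and handed the job in at about 30 s: full cup upright in the orange circle, salt shaker upright in the blue circle, sign fully home in the slot; the hand-in returned no verdict.

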